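# Snap the cover onto the irrigation filter

### The job

Two irrigation line filters are bolted to the bench: one already has its cover on, the other stands open. Take the loose cover by its knob, set it upright into the mouth of the open filter and press it down until the three spring clips snap over its flange. Then keep pressing and finish like that, fingers on the seated cover and pushing it straight down with about 10 newtons, without letting go; leave the other things on the bench where they stand.

Things in the scene. Friction and masses are not known exactly. Their poses are not given: they have to be found in the camera images.
- filter_mouth (a point): Centre of the open filter's mouth, at the height of its flat rim, 45 mm above the bench, z up. The mouth is a hole 55 mm wide, 33 mm deep. Rounded noses of three clips (radius 5 mm) overhang the rim: centred 11 mm above it, reaching in to 37.5 mm from the axis; clip tops 16 mm above the rim. About 10 to 15 N down takes the flange past all three noses; then the force drops and it lands on the rim.
- cover_flange (a point): On the loose cover's axis at the underside of its flange, 28 mm above the foot of its spigot; z up along the knob. Flange: disc 80 mm wide, 6 mm thick, its lower edge bevelled. Spigot: 52.4 mm in diameter for 18 mm, then tapering over the last 10 mm to 41 mm. When seated this point meets filter_mouth; resting on the clips before the snap it is about 11 mm above it.
- cover_knob (a point): The middle of the cover's round upright knob: 28 mm in diameter, 36 mm tall, standing on the flange; this point is on the axis, 24 mm above the flange's underside (the knob's top is 18 mm higher). The knob may be grasped from above in any direction.
- clip_0 (a joint): Hinge of the steel clip that stands 60 degrees round from the filter's x axis. 0 = upright, at rest; grows as the clip is pushed outward, to 0.3; springs back (about 4 N per mm at the nose). About 0.03 to 0.06 while the flange forces its way past, nearly 0 again once the cover has snapped home.
- clip_1 (a joint): Hinge of the steel clip that stands 180 degrees round from the filter's x axis. 0 = upright, at rest; grows as the clip is pushed outward, to 0.3; springs back (about 4 N per mm at the nose). About 0.03 to 0.06 while the flange forces its way past, nearly 0 again once the cover has snapped home.
- clip_2 (a joint): Hinge of the steel clip that stands 300 degrees round from the filter's x axis. 0 = upright, at rest; grows as the clip is pushed outward, to 0.3; springs back (about 4 N per mm at the nose). About 0.03 to 0.06 while the flange forces its way past, nearly 0 again once the cover has snapped home.
- pot_centre (a point): Bystander: small terracotta pot, 60 mm across, 54 mm tall; its centre.
- dropper_centre (a point): Bystander: small dropper bottle, 33 mm across, 102 mm tall; its centre.
- tape_centre (a point): Bystander: roll of grey tape lying flat, 100 mm across, 48 mm tall; its centre.
- cover: The loose grey cover, 65 to 120 g, standing on its spigot on the bench at the start: spigot below, flange, round knob on top, 70 mm tall in all. Origin on the axis at the foot of the spigot.
- filter: The open filter: black round body 80 mm wide on a 110 mm foot fixed to the bench, hose stubs front and back along its x axis (72 mm from the axis), three upright sprung steel clips round it. Origin on the axis on the bench, 45 mm below the mouth. The filter beside it (about 0.2 m away) looks the same but carries a cover.
Mind the look-alikes: they are no part of the job. Leave any orange or red look-alike of the filter alone.

How it is judged:
By the outcome, as a careful person would: the job done as asked, in the order asked, and still so for the second after the job is handed in, while the arm keeps its last pose, push and grip.
It also fails if it takes over 46 s, if anything falls off the work surface, if the arm or the gripper's body presses on something with over 40 N, if the wrist force passes 120 N, or if a joint passes its speed limit or range.

### The arm

A 6-joint arm with a two-finger parallel gripper is mounted at the origin on the work surface; the furniture and walls round the work are solid. World frame = base frame: x ahead of the robot, y to its left, z up, the work surface at z = 0. Lengths are in mm, angles in rad, forces in N, time in s.
With the tool pointing down it reaches from about 350 to 775 mm from the base axis. Payload 7.3 kg.
Tool frame: the origin (TCP) lies at the very end of the fingers, on their centre line; the grasp point (between the pads) lies 19 mm behind it; z points along the fingers, y is the line along which they close (so a half turn about z gives the same grasp; the last joint's range is limited). The gripper opens to 92 mm and grips with 3 to 60 N. Pads are 19 mm wide; open, the fingers measure 130 mm over their backs; the gripper's body (75 mm by 190 mm) begins 47 mm behind the grasp point.
Start: joints at [1.124, 0.342, 1.524, -0, 1.275, -0.146], TCP at [155.534, 501.452, 226.741] pointing down, gripper open.
Joint ranges: [-2.53, 2.53], [-0.77, 2.02], [0.04, 2.7], [-1, 4.14], [0.28, 2.66], [-3.11, 3.11]. Speed limits (rad/s): [2.57, 2.57, 3.14, 3.14, 3.14, 3.14].

### API

Orientations are given as [roll, pitch, yaw] about the fixed x, y, z axes, in that order (R = Rz(yaw) Ry(pitch) Rx(roll)).
In Python, from plant import bot gives the robot as it stands.
- The arm moves only by the tool jog_arm, never from a script. Its argument "targets" is a list of rows, each an object with "xyz": the shift along the tool's x, y, z as a fraction of full scale, a list of three; "spin": the turn about the tool's z as a fraction of full scale. In form: [{"xyz": [x, y, z], "spin": spin}, ...]. A call has exactly 10 rows; each row shifts and turns the commanded pose from where the row before left it, along the tool's axes as they then stand; what a row does not reach is not made up. Full scale, the value 1, is 80 mm for a shift and 0.1 rad for a turn. A row lasts 1/8 s, in which the tool goes at most 62.5 mm and 10.7 degrees, less where a joint would pass 70% of its speed; a pose out of reach is approached as far as the arm can. A call with a number of a shift or a turn outside -1 to 1 is refused whole. A call with a gripper value outside its range is refused whole. "gripper" is the opening in per cent of the stroke, from 0 (shut) to 100 (fully open), set as the call begins (left out, the last holds). The fingers move at their own pace and stop on an object; the grip force is fixed at half the most. Time passes only in rows, so rows that do not move let the fingers close, or fill a call up. It gives the time, the measured TCP pose, the force, the opening and the grip force at its end, in the units of the state.
- bot.get_obs(): the state, without advancing time (a new reading comes with each control period).
- bot.capture(name): name is "scene" or "top" or "wrist"; returns the picture (384x512x3 uint8, blue, green, red); there is no depth.
- bot.get_calibration(name): a dict with "vfov" (degrees; the focal length in pixels is half the picture's height over the tangent of half this angle, whatever the lens; pixels are square), "cx", "cy" (the principal point, pixels), "eye" and "rotation" of the camera in the world. Camera axes: x right, y down, z forward; pixel columns grow to the right and rows downward; lengths in mm; the calibration is good to about 2 mm. A picture is of the moment at which its call begins: read the wrist's pose just before it. get_calibration takes no time and is no camera call; for the wrist camera it gives the pose at the moment of the call.
- bot.close_job(): hands the job in; it is judged then, once.
The state is a dict: "time": time; "joint_positions": joint angles; "dq": joint speeds; "tau": joint torques, N m; "tool_pos": TCP position; "tcp_rot": TCP orientation; "contact_force": force on the tool from outside, world axes, zero at the start; "moment": the same for the moment, N m; "grip_width": finger opening in mm; "finger_force": force on a finger pad.
Only numpy, scipy, OpenCV 4.12 (cv2) and the standard library are available. Lean on these libraries where they do the work, as an engineer would, in place of code of your own. Each camera call takes 0.05 s, during which the arm holds its last target. There are 200 camera calls.

## Working session

There is one attempt and no reset: what is moved stays moved. The work goes in short steps, Python scripts to look and compute and a tool call to move; the robot and the scene stay as the last step left them, time stands still between calls to the robot, and variables do not carry over. Pictures are saved under pics/ and viewed, at most 10 in all, crops included, and the job is handed in when it is done.

Besides the shell and the picture viewer there is one more tool, called after "Call:" by a JSON object that holds its "api" and its "payload". jog_arm: Moves the arm, as the interface text tells. Shift numbers are shares of 80 mm and turn numbers shares of 0.1 rad, none past 1 either way. Its arguments: {"type":"object","properties":{"targets":{"type":"array","items":{"type":"object","properties":{"xyz":{"type":"array","items":{"type":"number"}},"spin":{"type":"number"}}}},"gripper":{"type":"number"}},"required":["targets"]}

```bash
mkdir -p pics; ls
python3 - <<'E'
from plant import bot
import cv2
print(bot.get_obs())
for n in("scene","top"):
    cv2.imwrite(f"pics/{n}0.png",bot.capture(n)); print(bot.get_calibration(n))
E
```

```text
pics
{'time': 0.0, 'joint_positions': array([ 1.12402079e+00,  3.42724238e-01,  1.52504351e+00,  2.58270065e-05,
        1.27536834e+00, -1.45999564e-01]), 'dq': array([-0.00095802, -0.00013514,  0.00083915,  0.00111819,  0.0011761 ,
       -0.00024855]), 'tau': array([-2.58965163e-03, -4.31220603e+01, -2.44228131e+01,  7.15872017e-02,
        5.55862812e-02, -2.10900348e-04]), 'tool_pos': array([155.32944711, 501.06704003, 226.03492161]), 'tcp_rot': array([-3.14006923e+00, -2.48975002e-04,  2.84080895e+00]), 'contact_force': array([-0.86454872,  0.77075362,  0.66331114]), 'moment': array([-0.03936307, -0.04259267, -0.00447156]), 'finger_force': 0.0, 'grip_width': 92.10765470380466}
{'vfov': 47.54109324588682, 'cx': 258.71015274626683, 'cy': 193.07246213031627, 'eye': array([  53.10882526, -546.04716286,  795.21345731]), 'rotation': array([-2.33214953,  0.01516272, -0.72179967])}
{'vfov': 51.920692902486834, 'cx': 251.86032949789754, 'cy': 187.54346298195853, 'eye': array([ 358.96978679,   29.80796815, 1015.70149093]), 'rotation': array([-2.9596501 ,  0.02594728, -1.56269037])}
```

View pics/scene0.png

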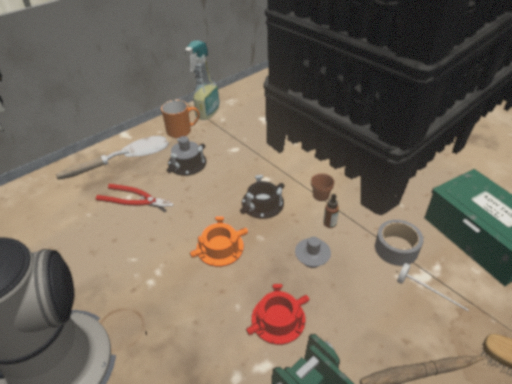

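View pics/top0.png

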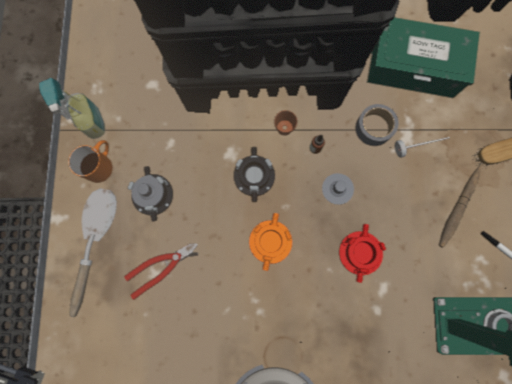

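Top view: the open black filter is at (254,175), the covered one at (151,194), and the orange (270,241) and red (361,252) look-alikes are also there. The loose grey cover is at (338,188), the pot at (286,122), the dropper at (317,144) and the tape at (377,124). In the scene view, the black open filter is at (263,198), the covered one at (187,155), and the loose cover at (313,250). The filter meant is the black open one, since it is neither orange/red nor covered. I'll confirm both in an enlarged crop.

Run:
```python
import cv2,numpy as np
t=cv2.imread("pics/top0.png");s=cv2.imread("pics/scene0.png")
f=lambda im,x,y,w,h:cv2.resize(im[y:y+h,x:x+w],None,fx=5,fy=5,interpolation=cv2.INTER_CUBIC)
a=f(t,225,145,160,60); b=f(s,220,170,160,60); b2=f(s,220,225,160,50)[:,:]
cv2.imwrite("pics/crop.png",np.vstack([a,f(s,220,173,160,60)]) )
cv2.imwrite("pics/crop.png",cv2.resize(np.hstack([t[145:225,225:365],s[170:280,225:345][:110]][:1]),None,fx=4,fy=4,interpolation=2))
A=cv2.resize(t[145:215,230:360],None,fx=3,fy=3,interpolation=2);B=cv2.resize(s[170:275,230:340],None,fx=5,fy=5,interpolation=2)
H=np.zeros((max(A.shape[0],525),A.shape[1]+400,3),np.uint8);B=cv2.resize(s[170:275,235:335],None,fx=4,fy=4,interpolation=2)
H[:A.shape[0],:390]=A;H[:420,390:790]=B
cv2.imwrite("pics/crop.png",H[:420])
```

```text
(no output)
```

View pics/crop.png

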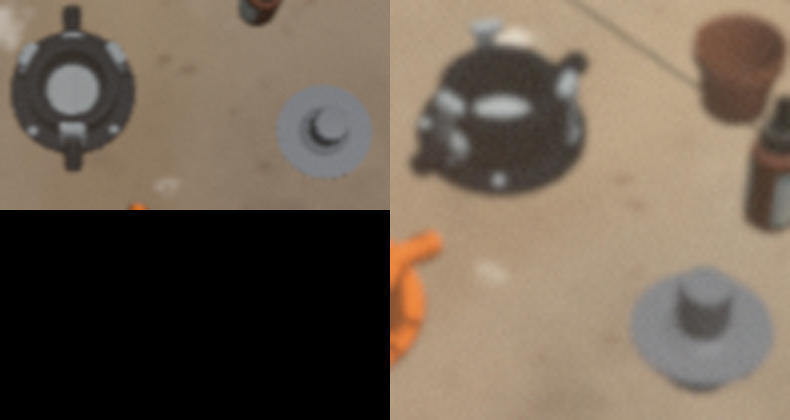

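Crop confirms it. On the left (top view) is the black open filter, with a hollow mouth, three steel clips and hose stubs, and the grey cover with its round knob. On the right (scene view) are the same two. Next I triangulate.

```bash
cat > h.py <<'E'
from plant import bot
import numpy as np, cv2
from scipy.spatial.transform import Rotation as Ro
def ray(c,uv):
    f=192/np.tan(np.radians(c["vfov"])/2)
    d=Ro.from_euler("xyz",c["rotation"]).apply([(uv[0]-c["cx"])/f,(uv[1]-c["cy"])/f,1]); return np.array(c["eye"]),d/np.linalg.norm(d)
def tri(rs):
    P=[np.eye(3)-np.outer(d,d) for _,d in rs]
    p=np.linalg.solve(sum(P),sum(M@e for M,(e,_) in zip(P,rs)))
    return p,[np.linalg.norm(M@(p-e)) for M,(e,_) in zip(P,rs)]
def onz(r,z): return r[0]+r[1]*(z-r[0][2])/r[1][2]
def pix(c,p):
    f=192/np.tan(np.radians(c["vfov"])/2); v=Ro.from_euler("xyz",c["rotation"]).inv().apply(np.array(p)-c["eye"]); return v[:2]/v[2]*f+[c["cx"],c["cy"]]
E
python3 - <<'E'
from h import *
T,S=bot.get_calibration("top"),bot.get_calibration("scene")
np.set_printoptions(precision=1,suppress=True)
print("knobtop",tri([ray(T,(340.3,186.3)),ray(S,(314,241.7))]))
print("flange",tri([ray(T,(338,188.7)),ray(S,(313,251.3))]))
print("mouth",tri([ray(T,(254.7,174.4)),ray(S,(263,195.5))]), onz(ray(T,(254.7,174.4)),45))
print("floor",onz(ray(T,(254.3,174.7)),12))
print("stubs",onz(ray(T,(230+72/3,145+10/3)),20),onz(ray(T,(230+73/3,145+165/3)),20))
for n,p,z in(("pot",(286,122),54),("drop",(319,137),100),("tape",(377,124),48),("covered",(148,188),70)): print(n,onz(ray(T,p),z))
W=bot.get_calibration("wrist");o=bot.get_obs()
R=Ro.from_euler("xyz",o["tcp_rot"]);print(W,R.as_matrix(),R.inv().apply(W["eye"]-o["tool_pos"]))
print((R.inv()*Ro.from_euler("xyz",W["rotation"])).as_matrix())
E
```

```text
knobtop (array([ 537.5, -159.7,   66.7]), [np.float64(0.2918201429287635), np.float64(0.2918201429288668)])
flange (array([ 537.3, -160.1,   34.4]), [np.float64(0.20604281761948104), np.float64(0.2060428176195709)])
mouth (array([574.8,  49.3,  31.9]), [np.float64(1.0250717185771936), np.float64(1.0250717185772031)]) [571.1  49.6  45. ]
floor [577.5  51.3  12. ]
stubs [646.3  52.4  20. ] [509.7  50.6  20. ]
pot [706.2 -29.6  54. ]
drop [ 651.6 -105.8  100. ]
tape [ 702.7 -261.5   48. ]
covered [530.8 310.9  70. ]
{'vfov': 62.5544390684145, 'cx': 252.77079008214517, 'cy': 189.46461655134092, 'eye': array([ 93.1, 521.1, 383. ]), 'rotation': array([2.9, 0. , 1.3])} [[-1.   0.3 -0. ]
 [ 0.3  1.  -0. ]
 [ 0.  -0.  -1. ]] [  65.4    0.5 -156.9]
[[ 0.  -1.  -0.2]
 [ 1.   0.  -0. ]
 [ 0.  -0.2  1. ]]
```

Call:
{"api": "jog_arm", "payload": {"targets": [{"xyz": [-0.667,-0.384,0],"spin": 0},{"xyz": [-0.667,-0.384,0],"spin": 0},{"xyz": [-0.667,-0.384,0],"spin": 0},{"xyz": [-0.667,-0.384,0],"spin": 0},{"xyz": [-0.667,-0.384,0],"spin": 0},{"xyz": [-0.667,-0.384,0],"spin": 0},{"xyz": [-0.667,-0.384,0],"spin": 0},{"xyz": [-0.667,-0.384,0],"spin": 0},{"xyz": [-0.667,-0.384,0],"spin": 0},{"xyz": [-0.667,-0.384,0],"spin": -1}], "gripper": 100}}

```text
time: 1.35
tool_pos: [575.1, 48.3, 226.4]
tcp_rot: [3.141, -0.001, 2.943]
contact_force: [0.2, 0.3, 0.3]
grip_width: 91.6
finger_force: 0.0
```

Run:
```python
from h import *
bot.capture("top");bot.capture("top")
o=bot.get_obs();print(o["time"],o["tool_pos"],o["tcp_rot"],o["contact_force"])
im=bot.capture("wrist");cv2.imwrite("pics/w1.png",im)
cv2.imwrite("pics/w1b.png",cv2.resize(im[50:350,56:456],None,fx=2,fy=2,interpolation=2))
import pickle;pickle.dump(bot.get_calibration("wrist"),open("w1.pkl","wb"))
```

```text
1.45 [577.07694691  45.07616098 225.36602149] [-3.14017159e+00  5.06715581e-04  2.93779260e+00] [0.53088563 0.48979225 0.38833441]
```

View pics/w1b.png

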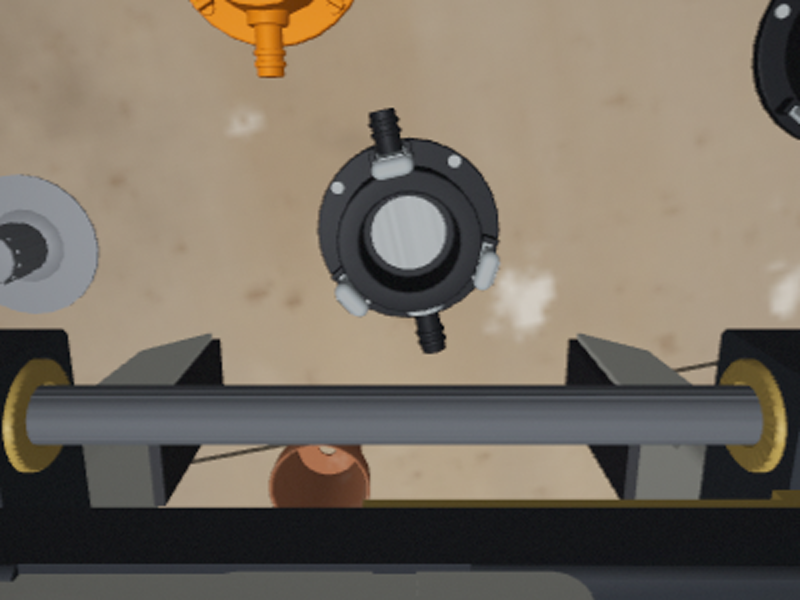

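```bash
cat > fit.py <<'E'
from h import *
from scipy.optimize import least_squares
def fitcircle(im,c,p0,rad,grow=4,show=None):
    """edge-fit a horizontal circle (centre p0 xyz, radius rad) by maximal radial gradient near its prediction; z fixed"""
    g=cv2.GaussianBlur(cv2.cvtColor(im,cv2.COLOR_BGR2GRAY),(0,0),1).astype(np.float32)
    th=np.linspace(0,2*np.pi,120,endpoint=False); d=np.c_[np.cos(th),np.sin(th),0*th]
    p=np.array(p0,float)
    for it in range(4):
        rs=np.arange(rad-grow,rad+grow,.25)
        q=np.array([[pix(c,p+r*u) for r in rs] for u in d]).astype(np.float32)
        v=cv2.remap(g,q[...,0],q[...,1],cv2.INTER_LINEAR); gr=np.abs(np.gradient(v,axis=1))
        k=gr.argmax(1); m=gr.max(1)>.5*np.median(gr.max(1)); e=rs[k]
        s=least_squares(lambda x:(x[2]+d[m,:2]@x[:2]-e[m]),[0,0,rad],loss="soft_l1",f_scale=.5)
        p[:2]+=s.x[:2]
    return p,s.x[2],np.median(np.abs(s.fun)),m.sum()
E
python3 - <<'E'
from fit import *
import pickle
np.set_printoptions(precision=1,suppress=True)
W=pickle.load(open("w1.pkl","rb"));im=cv2.imread("pics/w1.png");T=bot.get_calibration("top");t=cv2.imread("pics/top0.png")
for n,px,z in(("mouth",(261,170),45),("floor",(260,166),12)): print(n,onz(ray(W,px),z))
print("tri mouth",tri([ray(W,(261,170)),ray(T,(254.7,174.4))]))
p=onz(ray(W,(261,170)),45)
for z,r in((45,27.5),(45,40),(12,19)): print(z,r,fitcircle(im,W,[*p[:2],z],r))
# stubs, clips
for q in((385,115),(430,345)): print("stub",onz(ray(W,(56+q[0]/2,50+q[1]/2)),20))
for q in((392,165),(352,297),(487,268)): print("clip",onz(ray(W,(56+q[0]/2,50+q[1]/2)),60)-p)
print("flange",fitcircle(cv2.imread("pics/top0.png"),T,[537,-160,34],40))
E
```

```text
mouth [574.7  56.8  45. ]
floor [576.   56.1  12. ]
tri mouth (array([ 607.5,   53.8, -125.6]), [np.float64(1.1128001580612918), np.float64(1.1128001580613798)])
45 27.5 (array([577.6,  55.7,  45. ]), np.float64(26.264344445734523), np.float64(0.8052723026530959), np.int64(120))
45 40 (array([577.8,  55.4,  45. ]), np.float64(40.31758758228167), np.float64(1.2212694904223582), np.int64(80))
12 19 (array([575.9,  56. ,  12. ]), np.float64(22.11593492635819), np.float64(0.23141297475893907), np.int64(120))
stub [507.6  56.7  20. ]
stub [645.3  55.6  20. ]
clip [-42.2  -1.1  15. ]
clip [ 21.  -35.9  15. ]
clip [19.9 36.7 15. ]
flange (array([ 539.8, -159.6,   34. ]), np.float64(39.44078710429488), np.float64(1.3442193497149404), np.int64(111))
```

The wrist view shows the open filter's mouth at full-picture pixel (261,170), with its clips at world azimuths of about 60, 180 and 300°. The cover is at the left edge. I'll now hover lower over the cover, with the fingers closing along world y.

Call:
{"api": "jog_arm", "payload": {"targets": [{"xyz": [0,0,0],"spin": -1},{"xyz": [0,0,0],"spin": -1},{"xyz": [0.0925,-0.525,0.175],"spin": 0},{"xyz": [0.0925,-0.525,0.175],"spin": 0},{"xyz": [0.0925,-0.525,0.175],"spin": 0},{"xyz": [0.0925,-0.525,0.175],"spin": 0},{"xyz": [0.0925,-0.525,0.175],"spin": 0},{"xyz": [0,0,0],"spin": 0},{"xyz": [0,0,0],"spin": 0},{"xyz": [0,0,0],"spin": 0}]}}

```text
time: 2.75
tool_pos: [537.4, -158.6, 157.2]
tcp_rot: [3.142, 0.001, -3.141]
contact_force: [0.4, 0.2, 0.4]
grip_width: 91.8
finger_force: 0.0
```

```bash
cat > look.py <<'E'
from fit import *
import pickle,sys
def look(n):
    O=[bot.get_obs()];W=bot.get_calibration("wrist");im=bot.capture("wrist")
    cv2.imwrite(f"pics/{n}.png",im);o=O[0];pickle.dump((W,o),open(n+".pkl","wb"))
    print(o["time"],o["tool_pos"],o["tcp_rot"],o["contact_force"],o["grip_width"]);return im,W,o
E
python3 - <<'E'
from look import *
im,W,o=look("w2")
cv2.imwrite("pics/w2b.png",cv2.resize(im[50:350,56:456],None,fx=2,fy=2,interpolation=2))
W2=bot.get_calibration("wrist");print(W["eye"],W2["eye"],pix(W,[538,-160,70]))
E
```

```text
2.75 [ 537.38137651 -158.57918723  157.24747324] [ 3.14152026e+00  8.28883354e-04 -3.14068720e+00] [0.37153717 0.2007999  0.4361224 ] 91.83736851671335
[ 471.90543871 -158.31024889  314.07045967] [ 471.9263785  -158.40837533  314.05582622] [250.66598329 194.78279315]
```

View pics/w2b.png

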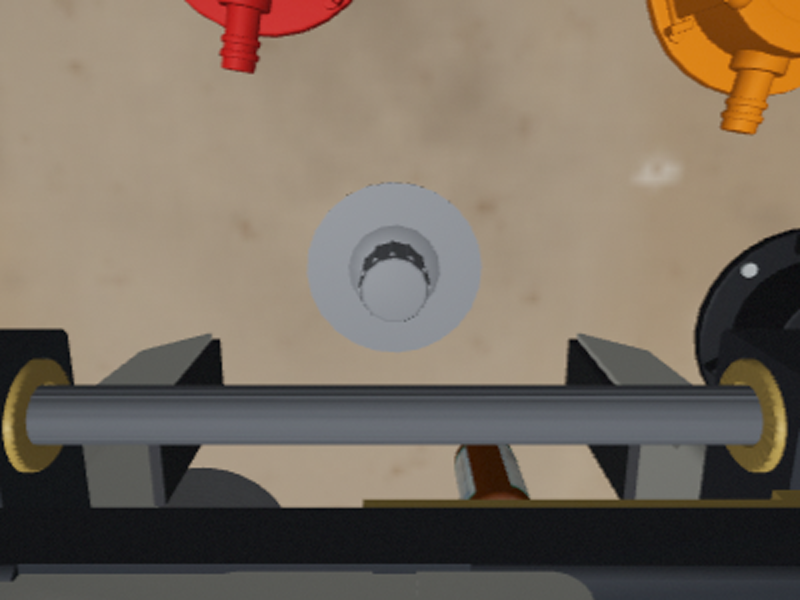

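Wrist view: the cover stands upright, knob top centre at crop (395,290), flange centre at (394,267). It lies midway between the fingers, whose inner edges are at columns 222 and 568.

Run:
```python
from look import *
np.set_printoptions(precision=2,suppress=True)
W,o=pickle.load(open("w2.pkl","rb"));im=cv2.imread("pics/w2.png")
p=onz(ray(W,(253,183.5)),34);k=onz(ray(W,(253.5,195)),70);print(p,k)
print("flange",fitcircle(im,W,[*p[:2],32],40),"knob",fitcircle(im,W,[*k[:2],70],14,3))
T,S=bot.get_calibration("top"),bot.get_calibration("scene")
print(tri([ray(W,(253.5,195)),ray(S,(314,241.7))]))
```

```text
[ 537.11 -158.12   34.  ] [ 538.18 -157.73   70.  ]
flange (array([ 538.91, -158.18,   32.  ]), np.float64(39.650053283044166), np.float64(0.3792142385553774), np.int64(105)) knob (array([ 538.62, -158.18,   70.  ]), np.float64(13.305272541742461), np.float64(0.2938540332584143), np.int64(89))
(array([ 540.18, -157.77,   62.9 ]), [np.float64(0.09016969802642759), np.float64(0.09016969802651131)])
```

Call:
{"api": "jog_arm", "payload": {"targets": [{"xyz": [-0.015,0,0.25],"spin": 0},{"xyz": [0,0,0.3],"spin": 0},{"xyz": [0,0,0.3],"spin": 0},{"xyz": [0,0,0.3],"spin": 0},{"xyz": [0,0,0.2],"spin": 0},{"xyz": [0,0,0.1],"spin": 0},{"xyz": [0,0,0.05],"spin": 0},{"xyz": [0,0,0],"spin": 0},{"xyz": [0,0,0],"spin": 0},{"xyz": [0,0,0],"spin": 0}]}}

```text
time: 4.05
tool_pos: [538.4, -160.2, 37.2]
tcp_rot: [-3.141, 0.001, 3.141]
contact_force: [0.1, -0.2, -0.3]
grip_width: 92.4
finger_force: 0.0
```

Call:
{"api": "jog_arm", "payload": {"targets": [{"xyz": [0,0,0],"spin": 0},{"xyz": [0,0,0],"spin": 0},{"xyz": [0,0,0],"spin": 0},{"xyz": [0,0,0],"spin": 0},{"xyz": [0,0,0],"spin": 0},{"xyz": [0,0,0],"spin": 0},{"xyz": [0,0,0],"spin": 0},{"xyz": [0,0,0],"spin": 0},{"xyz": [0,0,0],"spin": 0},{"xyz": [0,0,0],"spin": 0}], "gripper": 0}}

```text
time: 5.3
tool_pos: [538.2, -160.0, 36.6]
tcp_rot: [3.142, -0.0, 3.141]
contact_force: [1.0, -0.0, -0.9]
grip_width: 27.1
finger_force: 30.0
```

Call:
{"api": "jog_arm", "payload": {"targets": [{"xyz": [0,0,-0.3],"spin": 0},{"xyz": [0,0,-0.5],"spin": 0},{"xyz": [0,0,-0.5],"spin": 0},{"xyz": [0,0,-0.2],"spin": 0},{"xyz": [-0.15,0.475,0],"spin": 0},{"xyz": [-0.15,0.475,0],"spin": 0},{"xyz": [-0.15,0.475,0],"spin": 0},{"xyz": [0,0,0],"spin": 0},{"xyz": [0,0,0],"spin": 0},{"xyz": [0,0,0],"spin": 0}]}}

```text
time: 6.55
tool_pos: [573.9, -47.0, 156.3]
tcp_rot: [3.142, -0.001, 3.14]
contact_force: [-0.7, -1.3, -1.4]
grip_width: 27.7
finger_force: 30.0
```

Run:
```python
from look import *
im,W,o=look("w3")
cv2.imwrite("pics/w3b.png",cv2.resize(im[50:350,112:512],None,fx=2,fy=2,interpolation=2))
print(pix(W,[576,55,45]),pix(W,[576,55,12]))
```

```text
6.55 [573.89056122 -47.03863963 156.28171575] [ 3.14158194e+00 -8.14533948e-04  3.13954893e+00] [-0.67840807 -1.32196311 -1.42838059] 27.67364437976782
[369.15122201 189.17800565] [357.09294074 180.96888202]
```

View pics/w3b.png

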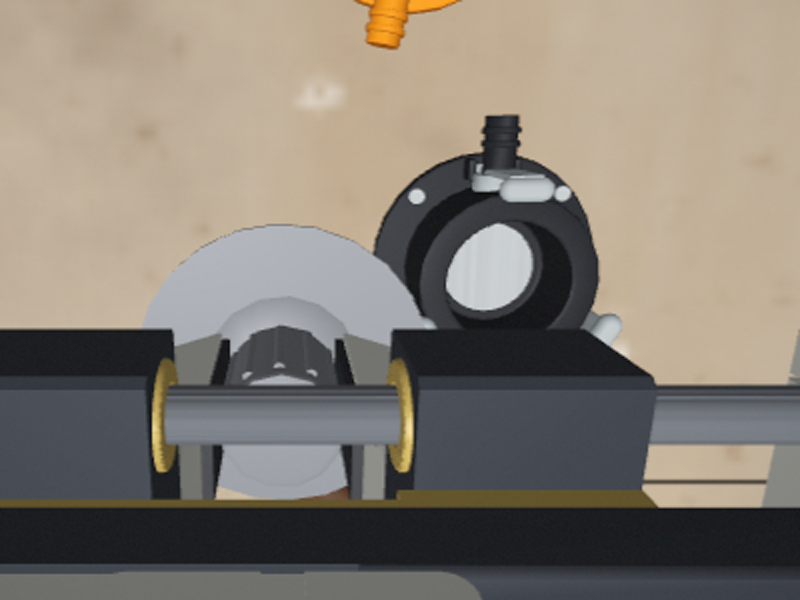

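Run:
```python
from look import *
np.set_printoptions(precision=1,suppress=True)
W,o=pickle.load(open("w3.pkl","rb"));im=cv2.imread("pics/w3.png")
g=cv2.GaussianBlur(cv2.cvtColor(im,cv2.COLOR_BGR2GRAY),(0,0),.8).astype(np.float32)
vis=np.radians(np.arange(0,360,3))
def fit(z,rad,p0,grow=5):
    # direct: maximise integrated radial gradient over visible arc (rows above finger housing)
    def score(x,y,r):
        d=np.c_[np.cos(vis),np.sin(vis),0*vis]
        a=np.array([pix(W,[x,y,z]+(r-.8)*u) for u in d]).astype(np.float32);b=np.array([pix(W,[x,y,z]+(r+.8)*u) for u in d]).astype(np.float32)
        m=(a[:,1]<210)&(b[:,1]<210)&(a[:,0]>112+425/2)
        s=lambda q:cv2.remap(g,q[:,:1],q[:,1:],1).ravel()
        return np.abs(np.minimum(np.abs((s(b)-s(a))[m]),15).mean()),m.sum()
    best=max((score(x,y,r)+(x,y,r) for x in np.arange(p0[0]-grow,p0[0]+grow+.1,.5) for y in np.arange(p0[1]-grow,p0[1]+grow+.1,.5) for r in rad),key=lambda t:t[0])
    return np.array(best)
print("hole",fit(45,(27,27.5,28),(576,54)));print("floor",fit(12,(19,20,21,22,23),(576,54)))
print("body",fit(45,(37,38,39,40),(576,54)))
for q,z in(((490,267),12),((506,264),45)): print(onz(ray(W,(112+q[0]/2,50+q[1]/2)),z))
# cover flange as seen vs held: flange top rim
e=[(282,224)];print("flange top edge",onz(ray(W,(112+282/2,50+224/2)),156+0))
W,o=pickle.load(open("w1.pkl","rb")),0
```

```text
hole [ 14.   88.  576.5  53.   27. ]
floor [ 15.  120.  579.5  55.   21. ]
body [ 13.1  70.  578.   53.5  39. ]
[578.5  55.1  12. ]
[569.6  50.8  45. ]
flange top edge [534.  -46.6 156. ]
```

Wrist view: the cover is held upright, and the mouth to its right has its floor at crop (490,267). The fits put the mouth near (577, 53.5). I'll move over it and lower the taper into the mouth.

Call:
{"api": "jog_arm", "payload": {"targets": [{"xyz": [-0.0325,0.4,0],"spin": 0},{"xyz": [0,0.5,0],"spin": 0},{"xyz": [0,0.344,0],"spin": 0},{"xyz": [0,0,0],"spin": 0},{"xyz": [0,0,0.3],"spin": 0},{"xyz": [0,0,0.35],"spin": 0},{"xyz": [0,0,0.25],"spin": 0},{"xyz": [0,0,0.075],"spin": 0},{"xyz": [0,0,0],"spin": 0},{"xyz": [0,0,0],"spin": 0}]}}

```text
time: 7.85
tool_pos: [577.6, 53.1, 79.7]
tcp_rot: [-3.142, 0.002, 3.14]
contact_force: [-0.1, -0.3, -1.0]
grip_width: 27.6
finger_force: 30.0
```

Run:
```python
from look import *
print(bot.get_obs()["contact_force"],bot.get_obs()["tool_pos"])
s=bot.capture("scene");t=bot.capture("top")
a=cv2.resize(s[140:240,220:320],None,fx=4,fy=4,interpolation=2);b=cv2.resize(t[130:230,205:305],None,fx=4,fy=4,interpolation=2)
cv2.imwrite("pics/c4.png",np.hstack([a,b]))
```

```text
[-0.07941603 -0.33646444 -1.00711532] [577.63000312  53.08481459  79.68389712]
```

View pics/c4.png

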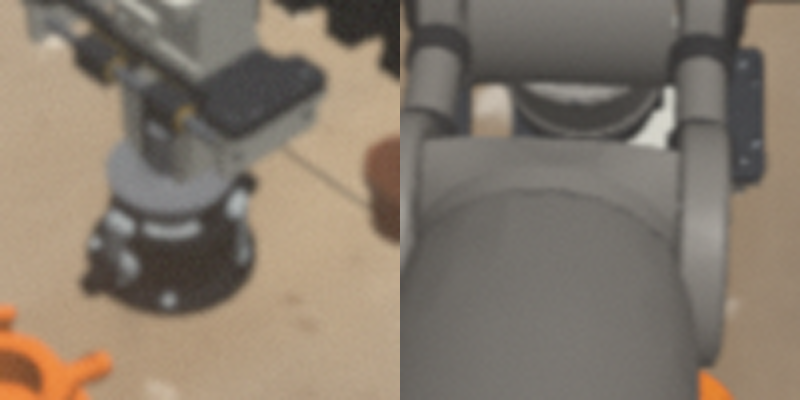

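The scene crop shows the flange at (171,175), over the filter body with its clips around it. The top view is blocked by the arm. There is no contact force yet, so I keep lowering.

Call:
{"api": "jog_arm", "payload": {"targets": [{"xyz": [0,0,0.02],"spin": 0},{"xyz": [0,0,0.02],"spin": 0},{"xyz": [0,0,0.02],"spin": 0},{"xyz": [0,0,0.02],"spin": 0},{"xyz": [0,0,0.02],"spin": 0},{"xyz": [0,0,0.02],"spin": 0},{"xyz": [0,0,0.01],"spin": 0},{"xyz": [0,0,0],"spin": 0},{"xyz": [0,0,0],"spin": 0},{"xyz": [0,0,0],"spin": 0}]}}

```text
time: 9.2
tool_pos: [577.3, 53.4, 68.5]
tcp_rot: [-3.142, 0.001, 3.141]
contact_force: [3.4, -1.4, -0.1]
grip_width: 27.3
finger_force: 30.0
```

The spigot is in the mouth with a slight side force toward +x, so I ease that way.

Call:
{"api": "jog_arm", "payload": {"targets": [{"xyz": [-0.01,-0.004,0],"spin": 0},{"xyz": [0,0,0],"spin": 0},{"xyz": [0,0,0.02],"spin": 0},{"xyz": [0,0,0],"spin": 0},{"xyz": [0,0,0.02],"spin": 0},{"xyz": [0,0,0],"spin": 0},{"xyz": [0,0,0],"spin": 0},{"xyz": [0,0,0],"spin": 0},{"xyz": [0,0,0],"spin": 0},{"xyz": [0,0,0],"spin": 0}]}}

```text
time: 10.45
tool_pos: [577.8, 53.2, 65.1]
tcp_rot: [3.142, 0.0, 3.141]
contact_force: [1.4, -0.3, -0.3]
grip_width: 27.3
finger_force: 30.0
```

Call:
{"api": "jog_arm", "payload": {"targets": [{"xyz": [-0.004,0,0.0125],"spin": 0},{"xyz": [0,0,0],"spin": 0},{"xyz": [0,0,0.0125],"spin": 0},{"xyz": [0,0,0],"spin": 0},{"xyz": [0,0,0.0125],"spin": 0},{"xyz": [0,0,0],"spin": 0},{"xyz": [0,0,0],"spin": 0},{"xyz": [0,0,0],"spin": 0},{"xyz": [0,0,0],"spin": 0},{"xyz": [0,0,0],"spin": 0}]}}

```text
time: 11.7
tool_pos: [578.5, 53.1, 63.8]
tcp_rot: [-3.141, 0.002, 3.141]
contact_force: [-3.2, -0.0, 13.7]
grip_width: 27.6
finger_force: 30.0
```

Call:
{"api": "jog_arm", "payload": {"targets": [{"xyz": [0.004,0,0.0125],"spin": 0},{"xyz": [0,0,0],"spin": 0},{"xyz": [0,0,0.0125],"spin": 0},{"xyz": [0,0,0],"spin": 0},{"xyz": [0,0,0.0125],"spin": 0},{"xyz": [0,0,0],"spin": 0},{"xyz": [0,0,0.0125],"spin": 0},{"xyz": [0,0,0],"spin": 0},{"xyz": [0,0,0],"spin": 0},{"xyz": [0,0,0],"spin": 0}]}}

```text
time: 12.95
tool_pos: [578.3, 53.2, 59.0]
tcp_rot: [3.142, 0.002, 3.141]
contact_force: [1.1, -0.2, 5.6]
grip_width: 27.3
finger_force: 30.0
```

Call:
{"api": "jog_arm", "payload": {"targets": [{"xyz": [0,0,0.0125],"spin": 0},{"xyz": [0,0,0],"spin": 0},{"xyz": [0,0,0.0125],"spin": 0},{"xyz": [0,0,0],"spin": 0},{"xyz": [0,0,0.0125],"spin": 0},{"xyz": [0,0,0],"spin": 0},{"xyz": [0,0,0.0125],"spin": 0},{"xyz": [0,0,0],"spin": 0},{"xyz": [0,0,0],"spin": 0},{"xyz": [0,0,0],"spin": 0}]}}

```text
time: 14.2
tool_pos: [577.7, 53.2, 54.3]
tcp_rot: [3.141, 0.0, 3.141]
contact_force: [1.1, -0.2, -1.3]
grip_width: 27.5
finger_force: 30.0
```

Call:
{"api": "jog_arm", "payload": {"targets": [{"xyz": [0,0,0.01],"spin": 0},{"xyz": [0,0,0],"spin": 0},{"xyz": [0,0,0.01],"spin": 0},{"xyz": [0,0,0],"spin": 0},{"xyz": [0,0,0],"spin": 0},{"xyz": [0,0,0],"spin": 0},{"xyz": [0,0,0],"spin": 0},{"xyz": [0,0,0],"spin": 0},{"xyz": [0,0,0],"spin": 0},{"xyz": [0,0,0],"spin": 0}]}}

```text
time: 15.45
tool_pos: [577.8, 53.4, 53.5]
tcp_rot: [3.141, 0.001, 3.141]
contact_force: [-2.5, 0.2, 9.1]
grip_width: 27.2
finger_force: 30.0
```

Call:
{"api": "jog_arm", "payload": {"targets": [{"xyz": [0.003,0,0.001],"spin": 0},{"xyz": [0,0,0],"spin": 0},{"xyz": [0,0,0],"spin": 0},{"xyz": [0,0,0],"spin": 0},{"xyz": [0,0,0],"spin": 0},{"xyz": [0,0,0],"spin": 0},{"xyz": [0,0,0],"spin": 0},{"xyz": [0,0,0],"spin": 0},{"xyz": [0,0,0],"spin": 0},{"xyz": [0,0,0],"spin": 0}]}}

```text
time: 16.7
tool_pos: [577.8, 53.4, 53.5]
tcp_rot: [3.141, 0.001, 3.141]
contact_force: [-3.1, 0.9, 8.3]
grip_width: 27.5
finger_force: 30.0
```

Run:
```python
from look import *
F=[]
for i in range(6):
    s=bot.capture("scene");o=bot.get_obs();F.append(np.r_[o["contact_force"],o["tool_pos"]])
print(np.mean(F,0).round(2),np.std(F,0).round(2),o["grip_width"],o["finger_force"],o["time"])
w=bot.capture("wrist")
a=cv2.resize(s[140:240,220:320],None,fx=4,fy=4,interpolation=2);b=cv2.resize(w[100:300,150:350],None,fx=2,fy=2,interpolation=2)
cv2.imwrite("pics/c5.png",np.hstack([a,b]))
```

```text
[ -2.05   1.36   8.28 577.86  53.36  53.54] [0.57 0.6  0.52 0.01 0.02 0.01] 27.556515090259406 29.98997926712036 17.0
```

View pics/c5.png

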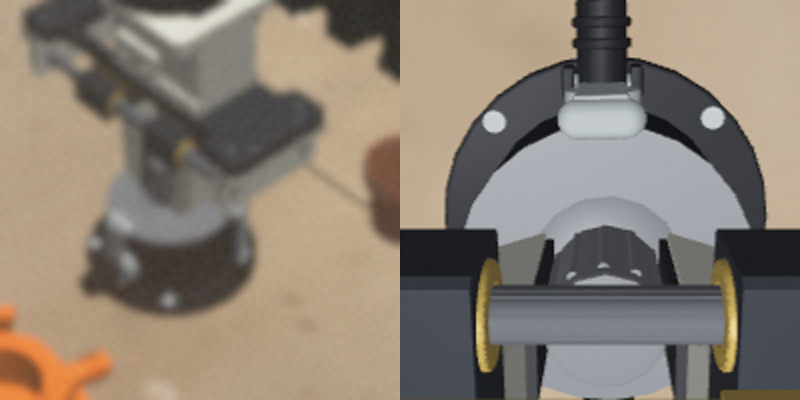

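The picture shows the cover seated, with the near clip's nose over the flange edge at (600,118) and the scene crop showing the flange down on the body. The mean push is 8.3 N, so I add a little and trim the side force.

Call:
{"api": "jog_arm", "payload": {"targets": [{"xyz": [0.004,0.002,0.003],"spin": 0},{"xyz": [0,0,0],"spin": 0},{"xyz": [0,0,0],"spin": 0},{"xyz": [0,0,0],"spin": 0},{"xyz": [0,0,0],"spin": 0},{"xyz": [0,0,0],"spin": 0},{"xyz": [0,0,0],"spin": 0},{"xyz": [0,0,0],"spin": 0},{"xyz": [0,0,0],"spin": 0},{"xyz": [0,0,0],"spin": 0}]}}

```text
time: 18.3
tool_pos: [577.8, 53.4, 53.5]
tcp_rot: [-3.142, 0.002, 3.141]
contact_force: [-1.5, -0.1, 8.3]
grip_width: 27.6
finger_force: 30.0
```

Run:
```python
from look import *
F=[]
for i in range(10):
    bot.capture("scene");o=bot.get_obs();F.append(np.r_[o["contact_force"],o["tool_pos"]])
print(np.mean(F,0).round(2),np.std(F,0).round(2),o["time"])
```

```text
[ -1.92   0.77   8.88 577.86  53.38  53.52] [0.48 0.47 0.41 0.01 0.01 0.01] 18.8
```

Call:
{"api": "jog_arm", "payload": {"targets": [{"xyz": [0.002,0,0.005],"spin": 0},{"xyz": [0,0,0],"spin": 0},{"xyz": [0,0,0],"spin": 0},{"xyz": [0,0,0],"spin": 0},{"xyz": [0,0,0],"spin": 0},{"xyz": [0,0,0],"spin": 0},{"xyz": [0,0,0],"spin": 0},{"xyz": [0,0,0],"spin": 0},{"xyz": [0,0,0],"spin": 0},{"xyz": [0,0,0],"spin": 0}]}}

```text
time: 20.05
tool_pos: [577.9, 53.4, 53.5]
tcp_rot: [-3.142, 0.003, 3.141]
contact_force: [-2.9, 0.5, 11.4]
grip_width: 27.3
finger_force: 30.0
```

Run:
```python
from look import *
F=[]
for i in range(10):
    bot.capture("scene");o=bot.get_obs();F.append(np.r_[o["contact_force"],o["tool_pos"]])
m=np.mean(F,0);print(m.round(2),np.std(F,0).round(2),o["time"],o["finger_force"])
if 9.2<m[2]<11.5: print(bot.close_job())
```

```text
[ -2.54   0.98  11.26 577.86  53.4   53.49] [0.57 0.46 0.43 0.02 0.01 0.02] 20.55 29.994851052761078
the job is handed in; nothing more can be done
None
```

The cover is seated in the open filter and the job is handed in: the push averaged about 11 N down with roughly 2.7 N of side force, the fingers still grip the knob, I saw only one clip (over the flange) and inferred the other two from the force drop and seated height, and the clock read 20.6 s.

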